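# Drive a broken pole stub out of the airer socket

### The job

The end of the old drying pole has snapped off inside the aluminium airer socket on the ledge. Take the wooden dowel from its rest, push the blue stub with it from the flared side until it drops out of the open mouth into the white tray, then lay the dowel back across both forks of its rest. Do not disturb the jug, the thimble or the sleeve board.

Things in the scene. Friction and masses are not known exactly. Their poses are not given: they have to be found in the camera images.
- socket: Fixed aluminium airer-pole socket: a level sleeve, 41 mm outside (45 mm at its ends), on a web and an 80 x 64 mm foot plate. Origin on the ledge under the middle of the bore; z up; y along the sleeve, from the flared side (y = -56 mm) to the open mouth (y = +42 mm). Sleeve axis 90 mm above the ledge; the small spring housing on top reaches 117 mm above the ledge.
- entry (a point): Centre of the flared opening, on the sleeve's axis, 90 mm above the ledge, at the socket's y = -56 mm. The dowel goes in here, towards the socket's +y. The flare narrows from 38 to 26 mm in 8 mm, followed by a lip with a 26 mm hole, 6 mm long: the dowel passes it, the stub cannot, so the stub can leave only by the mouth.
- mouth (a point): Centre of the open mouth, on the sleeve's axis, 90 mm above the ledge, at the socket's y = +42 mm, 98 mm from the entry. Behind it the bore is 33 mm wide and 84 mm deep, up to the lip. The stub comes out here and falls into the tray.
- shoe: Small black sprung shoe, 26 mm long, in the top of the bore at the socket's y = -5 to +21 mm, mostly hidden. It presses on the stub with about 9 N, so that the stub takes about 5 to 18 N to push until its rear end is past the shoe. It is clear of a dowel on the axis. Origin under its middle.
- stub: Loose stub of a blue-painted round pole, 30 mm in diameter, 64 mm long, about 30 g, pale and splintered at the end facing the mouth. Origin at its centre, y along its length. It starts wholly inside the bore, its splintered end 7 to 16 mm short of the mouth. It tips out when only its last 10 mm or so are in the bore; a dowel tip pushed as far as the mouth clears it for certain.
- tray: Fixed white plastic tray, open on top, 120 mm (x) by 180 mm (y) outside, 32 mm high, walls and floor 4 mm. Origin under its centre, z up, y along its length, parallel to the socket's axis. It stands under and beyond the mouth to catch the stub.
- dowel: Loose round wooden dowel, 18 mm in diameter, 200 mm long, about 40 g, red band round its middle, both ends alike with slightly rounded rims. Origin at its centre, y along its length. It starts level in its rest, axis 37 mm above the ledge, middle near the rest's middle; more than 27 mm from the rest's middle it is free all round for a grasp. Either end may be used.
- dowel_a (a point): Centre of the dowel's end face at its own +y, 100 mm from the middle.
- dowel_b (a point): Centre of the dowel's end face at its own -y, 100 mm from the middle.
- rest: Fixed low pine rest: 50 x 54 x 6 mm base with two X-shaped forks, each 10 mm thick, at y = -22 and +22 mm. Each opens upwards in a 90 degree V, 45 mm wide at its tips (45 mm above the ledge), bottom 24 mm above the ledge. Origin on the ledge under its centre, z up, y along the lying dowel, whose axis is then 37 mm above the ledge.
- jug: Bystander: red plastic measuring jug with a handle, about 115 mm across the rim, 142 mm tall, standing. Origin under its centre.
- thimble: Bystander: stainless thimble, 21 mm across, 24 mm high, standing open side down. Origin under its centre.
- sleeve_board: Bystander: folded aluminium sleeve board, about 500 mm long (y) by 105 mm wide (x), 59 mm high, lying beyond the work. Origin under its centre.
There are look-alikes about, which are no part of the job. Of the things shaped like the dowel, the wooden one is meant. Several things look just like the tray: the one meant starts farthest from the robot's base.

How it is judged:
By the outcome, as a careful person would: the job done as asked, in the order asked, and still so for the second after the job is handed in, with the robot touching nothing.
It also fails if it takes over 53 s, if anything falls off the work surface, if the arm or the gripper's body presses on something with over 40 N, if the wrist force passes 120 N, or if a joint passes its speed limit or range.

### The arm

A 7-joint arm with a two-finger parallel gripper is mounted at the origin on the work surface. World frame = base frame: x ahead of the robot, y to its left, z up, the work surface at z = 0. Lengths are in m, angles in rad, forces in N, time in s.
With the tool pointing down it reaches from about 0.4 to 0.875 m from the base axis. Payload 19.3 kg.
Tool frame: the origin (TCP) lies midway between the tips of the shut fingers; the grasp point (between the pads) lies 19 mm behind it; z points along the fingers, y is the direction in which the jaws open and shut (so a half turn about z gives the same grasp; the last joint's range is limited). The gripper opens to 85 mm and grips with 20 to 120 N. Pads are 22 mm wide; open, the fingers measure 114 mm over their backs; the gripper's body (76 mm by 85 mm) begins 54 mm behind the grasp point. The pads swing forward as they close: fully open they stand 13 mm farther back than shut.
Start: joints at [1.107, 0.521, -0.036, 1.599, 0.021, 1.021, -0.113], TCP at [0.24, -0.577, 0.231] pointing down, gripper open.
Joint ranges: [-2.91, 2.91], [-0.3, 2.13], [-1.5, 1.42], [0.17, 2.43], [-1.26, 4.41], [0.16, 1.93], [-2.52, 2.52]. Speed limits (rad/s): [1.89, 1.89, 2.39, 2.39, 3.01, 3.01, 3.01].

### API

Orientations are given as [roll, pitch, yaw] about the fixed x, y, z axes, in that order (R = Rz(yaw) Ry(pitch) Rx(roll)).
In Python, from workcell import telemetry, cams, workorder gives the robot as it stands. The module is installed in compiled form; this text tells all that it offers.
- The arm moves only by the tool apply_moves, never from a script. Its argument "steps" is a list of rows, each a list of 4 numbers: the shift along the tool's x, y, z in cm, then the turn about the tool's z in rad. A call has exactly 10 rows; each row is the pose to reach, as a shift and turn from the pose commanded when the call began, along the tool's axes at that moment; what a row does not reach only later rows make up. A row lasts 1/12 s, in which the tool goes at most 41.7 mm and 7.16 degrees, less where a joint would pass 70% of its speed; a pose out of reach is approached as far as the arm can. A call with a gripper value outside its range is refused whole. "claw" is the closure, from 0 (fully open) to 1 (shut), set as the call begins (left out, the last holds). The fingers move at their own pace and stop on an object; "force" is the grip in N (left out, the last holds). Time passes only in rows, so rows that repeat a pose let the fingers close, or fill a call up. It gives the time, the measured TCP pose, the force and the opening at its end, in the units of the state.
- telemetry.observe(): the state, without advancing time (a new reading comes with each control period).
- cams.grab_frame(name): name is "scene" or "top" or "wrist"; returns a dict with "color" (420x560x3 uint8, red, green, blue), "mtx" (3x3 intrinsics, pixels), "eye" and "orientation" of the camera in the world; the wrist camera has in their place "T_tool_cam" (4x4, takes a point from camera to tool coordinates, whose origin is the TCP and whose axes are the flange's). Camera axes: x right, y down, z forward; pixel columns grow to the right and rows downward; lengths in m; the calibration is good to about 2 mm. A picture is of the moment at which its call begins: read the wrist's pose just before it. There is no depth.
- workorder.job_done(): hands the job in, once; it reports no verdict.
Trained networks look in the newest picture that a camera, given by its name, has taken for a name from the list of things; names that differ only in an ending like _2 or _b are one class to them, and where a whole thing is asked for, a point or a joint stands for the part that bears it (a point fixed in the world has none). Each returns a list of dicts, best first, with "score" (0 to 1); they miss things now and then, are a little off and sometimes report something else, mostly with a low value. They report only what shows in the picture. A call takes as long as a camera call. They do not tell look-alikes from the thing itself.
- cams.find_in(camera, name): "box" ([left, top, width, height] in pixels, round what is visible of it).
- cams.pinpoint(camera, name): "uv" ([column, row] in pixels: a listed point, or the origin of a listed thing).
The state is a dict: "clock": time; "qpos": joint angles; "qd": joint speeds; "joint_efforts": joint torques, N m; "position": TCP position; "tool_rot": TCP orientation; "force": force on the tool from outside, world axes, zero at the start; "moment": the same for the moment, N m; "grip_width": finger opening in m.
Only numpy, scipy, OpenCV 4.12 (cv2) and the standard library are available. Lean on these libraries where they do the work, as an engineer would, in place of code of your own. Each camera call takes 0.05 s, during which the arm holds its last target. There are 200 camera calls.

## Working session

There is one attempt and no reset: what is moved stays moved. The work goes in short steps, Python scripts to look and compute and a tool call to move; the robot and the scene stay as the last step left them, time stands still between calls to the robot, and variables do not carry over. Pictures are saved under pics/ and viewed, about 8 in all and at most 12, crops included, and the job is handed in when it is done.

Besides the shell and the picture viewer there is one more tool, called after "Request:" by a JSON object that holds its "fn" and its "kwargs". apply_moves: Moves the arm, as the interface text tells. Its arguments: {"type":"object","properties":{"steps":{"type":"array"},"claw":{"type":"number"},"force":{"type":"number"}},"required":["steps"]}

```bash
mkdir -p pics; cat > h.py <<'E'
import numpy as np, cv2
from scipy.spatial.transform import Rotation as R
from workcell import telemetry, cams, workorder
def rot(o):
    o=np.array(o,float)
    if o.shape==(3,3): return o
    if o.size==4: return R.from_quat(o).as_matrix()
    return R.from_euler('xyz',o).as_matrix()
def grab(name):
    s=telemetry.observe(); f=cams.grab_frame(name)
    if 'T_tool_cam' in f:
        T=np.eye(4);T[:3,:3]=rot(s['tool_rot']);T[:3,3]=s['position'];T=T@np.array(f['T_tool_cam'])
    else:
        T=np.eye(4);T[:3,:3]=rot(f['orientation']);T[:3,3]=f['eye']
    return f['color'],np.array(f['mtx']),T
def ray(K,T,uv):
    d=T[:3,:3]@np.linalg.solve(K,[uv[0],uv[1],1.]);return T[:3,3],d
def onz(K,T,uv,z):
    o,d=ray(K,T,uv);return o+d*(z-o[2])/d[2]
def tri(*rs):
    A=np.zeros((3,3));b=np.zeros(3)
    for o,d in rs:
        d=d/np.linalg.norm(d);P=np.eye(3)-np.outer(d,d);A+=P;b+=P@o
    x=np.linalg.solve(A,b)
    return x,[float(np.linalg.norm(np.cross(x-o,d/np.linalg.norm(d)))) for o,d in rs]
def proj(K,T,p):
    q=K@(T[:3,:3].T@(np.array(p)-T[:3,3]));return q[:2]/q[2]
def save(n,c): cv2.imwrite('pics/'+n+'.png',cv2.cvtColor(np.ascontiguousarray(c),cv2.COLOR_RGB2BGR))
E
cat > a.py <<'E'
from h import *
np.set_printoptions(precision=4,suppress=True)
s=telemetry.observe();print(s['clock'],s['position'],s['tool_rot'],s['grip_width'])
f=cams.grab_frame('scene');print(f['eye'],f['orientation'])
for c in ['scene','top']:
    im,K,T=grab(c);save(c+'0',im);np.savez(c+'0',K=K,T=T,im=im)
    print(c,T[:3,3],K[0,0])
    for n in ['socket','tray','dowel','rest','jug','thimble','sleeve_board','stub']:
        print(n,[(np.round(b['box']).tolist(),round(b['score'],2)) for b in cams.find_in(c,n)][:5])
    for n in ['entry','mouth','dowel_a','dowel_b','dowel','rest','socket','tray']:
        print(n,[(np.round(b['uv'],1).tolist(),round(b['score'],2)) for b in cams.pinpoint(c,n)][:5])
a=cv2.imread('pics/scene0.png');b=cv2.imread('pics/top0.png')
E
python3 a.py
```

```text
0.0 [ 0.2396 -0.5769  0.2307] [-3.1404  0.0001  0.3938] 0.08546388698999245
[ 0.9673 -0.6727  0.6498] [-2.1602  0.0166  0.5094]
scene [ 0.9673 -0.6727  0.6498] 415.92621976211876
socket [([266.0, 187.0, 32.0, 56.0], 0.75)]
tray [([286.0, 178.0, 53.0, 49.0], 0.71), ([217.0, 159.0, 53.0, 42.0], 0.64)]
dowel [([116.0, 257.0, 57.0, 44.0], 0.72), ([167.0, 262.0, 73.0, 63.0], 0.61)]
rest []
jug [([323.0, 119.0, 38.0, 59.0], 0.82)]
thimble [([195.0, 241.0, 10.0, 9.0], 0.47)]
sleeve_board [([321.0, 191.0, 108.0, 138.0], 0.89)]
stub []
entry [([270.0, 208.7], 0.78), ([381.2, 256.8], 0.31)]
mouth [([294.0, 188.0], 0.58)]
dowel_a [([141.2, 277.8], 0.91), ([236.4, 263.0], 0.8), ([116.4, 260.8], 0.72), ([205.4, 289.9], 0.71), ([164.5, 319.4], 0.55)]
dowel_b [([141.2, 277.8], 0.91), ([236.4, 263.0], 0.8), ([116.4, 260.8], 0.72), ([205.4, 289.9], 0.71), ([164.5, 319.4], 0.55)]
dowel [([141.2, 277.8], 0.91), ([236.4, 263.0], 0.8), ([116.4, 260.8], 0.72), ([205.4, 289.9], 0.71), ([164.5, 319.4], 0.55)]
rest [([206.0, 301.4], 0.63)]
socket [([286.4, 228.3], 0.69)]
tray [([305.3, 206.1], 0.96), ([245.6
[... 472 characters left out ...]
0, 7.0, 6.0], 0.59)]
sleeve_board [([175.0, 123.0, 177.0, 36.0], 0.58), ([89.0, 194.0, 61.0, 52.0], 0.58)]
stub []
entry [([279.4, 223.0], 0.65)]
mouth [([247.2, 220.9], 0.65)]
dowel_a [([409.8, 239.2], 0.89), ([376.9, 292.8], 0.88), ([369.8, 331.9], 0.79), ([337.1, 230.6], 0.64), ([385.1, 258.8], 0.59)]
dowel_b [([409.8, 239.2], 0.89), ([376.9, 292.8], 0.88), ([369.8, 331.9], 0.79), ([337.1, 230.6], 0.64), ([385.1, 258.8], 0.59)]
dowel [([409.8, 239.2], 0.89), ([376.9, 292.8], 0.88), ([369.8, 331.9], 0.79), ([337.1, 230.6], 0.64), ([385.1, 258.8], 0.59)]
rest [([368.7, 231.5], 0.81)]
socket [([265.8, 227.1], 0.76), ([246.6, 220.9], 0.23)]
tray [([223.3, 224.7], 0.96), ([210.7, 302.7], 0.9)]
```

View pics/scene0.png

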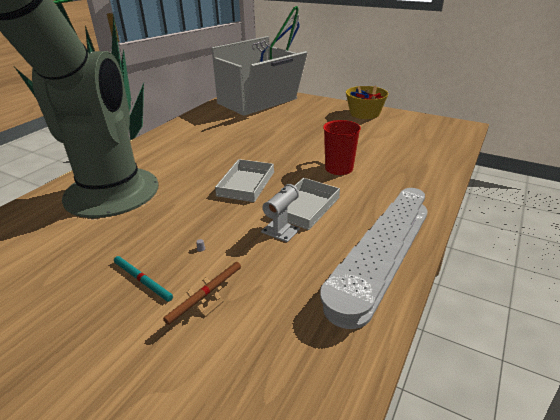

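View pics/top0.png

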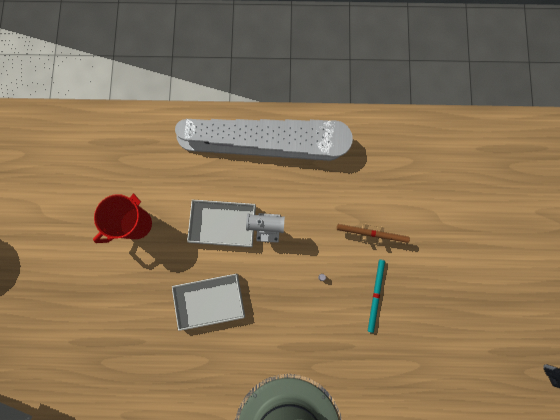

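```bash
cat > b.py <<'E'
from h import *
np.set_printoptions(precision=4,suppress=True)
S=np.load('scene0.npz');P=np.load('top0.npz')
def t(n,a,b):
    x,e=tri(ray(S['K'],S['T'],a),ray(P['K'],P['T'],b));print(n,x,np.round(e,4),'r',np.hypot(*x[:2]))
t('entry',(270,208.7),(279.4,223));t('mouth',(294,188),(247.2,220.9));t('socket',(286.4,228.3),(265.8,227.1))
t('tray',(305.3,206.1),(223.3,224.7));t('tray2',(245.6,181.9),(210.7,302.7))
t('rest',(206,301.4),(368.7,231.5));t('dowelmid',(205.4,289.9),(372.5,231.5))
t('da',(236.4,263),(337.1,230.6));t('db',(164.5,319.4),(409.8,239.2))
t('B dowel mid',(141.2,277.8),(376.9,292.8))
E
python3 b.py
```

```text
entry [0.5395 0.0312 0.0914] [0.004 0.004] r 0.5403674118031152
mouth [0.5487 0.1199 0.1023] [0.0042 0.0042] r 0.5616708849434728
socket [0.5475 0.0758 0.004 ] [0.0063 0.0063] r 0.5527625962630948
tray [0.5483 0.1947 0.0034] [0.0015 0.0015] r 0.5817824457318134
tray2 [0.3312 0.221  0.0084] [0.0031 0.0031] r 0.39815378650201966
rest [ 0.5316 -0.222   0.0089] [0.0041 0.0041] r 0.5760729708922536
dowelmid [ 0.5306 -0.2226  0.0415] [0.0004 0.0004] r 0.575400029308045
da [ 0.5345 -0.1239  0.0374] [0.0032 0.0032] r 0.5487068053916097
db [ 0.5116 -0.3226  0.0444] [0.0004 0.0004] r 0.6048226661000835
B dowel mid [ 0.3637 -0.2391  0.0136] [0.0016 0.0016] r 0.435279313303687
```

The scene view shows the wooden dowel on its pine rest, with its middle at (205,290). The teal rod lying loose on the table at (141,278) is the look-alike for the dowel. There are two trays, at (305,206) and (245,182). By distance from the base the one at the mouth is meant (r = 0.58 against 0.40). The top view agrees: dowel (373,232), teal rod (377,293), tray (223,225), other tray (211,303), thimble (322,278).

Next I move above the dowel for a close look.

Request:
{"fn": "apply_moves", "kwargs": {"steps": [[4, -2, -0.5, -0.11], [8, -4, -1, -0.22], [12, -6.3, -1.5, -0.33], [16, -8.4, -2, -0.44], [20, -10.5, -2.5, -0.55], [24, -12.6, -3, -0.66], [28, -14.7, -3.5, -0.77], [32, -16.8, -4, -0.88], [36, -18.9, -5, -0.98], [38.5, -20, -5, -1.06]], "claw": 0}}

```text
clock: 2.58
position: [0.5062, -0.2582, 0.2803]
tool_rot: [3.141, 0.0, 1.459]
force: [0.9, -0.7, -0.1]
grip_width: 0.0854
```

```bash
cat > c.py <<'E'
from h import *
import sys
np.set_printoptions(precision=4,suppress=True)
tag=sys.argv[1]; names=sys.argv[2].split(',')
s=telemetry.observe();print(s['clock'],s['position'],s['tool_rot'],s['grip_width'],'F',np.round(s['force'],1))
im,K,T=grab('wrist');save(tag,im);np.savez(tag,K=K,T=T,im=im)
print('cam',T[:3,3],'fwd',T[:3,2],'right',T[:3,0],'f',K[0,0])
for n in names:
    n,z=n.split(':')
    print(n,[(np.round(b['uv'],1).tolist(),round(b['score'],2),onz(K,T,b['uv'],float(z))[:2].round(4).tolist()) for b in cams.pinpoint('wrist',n)][:5])
E
python3 c.py w1 dowel_a:0.037,dowel:0.037,rest:0,thimble:0.01,entry:0.09,mouth:0.09,socket:0
```

```text
2.5833 [ 0.5062 -0.2582  0.2803] [3.1408 0.0005 1.4588] 0.08538764201592179 F [ 0.9 -0.7 -0.1]
cam [ 0.5147 -0.1801  0.423 ] fwd [-0.0338 -0.3052 -0.9517] right [ 0.9938 -0.1116  0.0005] f 289.14082050585955
dowel_a [([297.2, 65.8], 0.85, [0.5402, -0.1254]), ([178.2, 169.6], 0.81, [0.3692, -0.2335]), ([244.8, 172.0], 0.79, [0.4577, -0.2467]), ([294.8, 147.2], 0.77, [0.5278, -0.2215]), ([289.4, 219.6], 0.72, [0.5103, -0.3213])]
dowel [([297.2, 65.8], 0.85, [0.5402, -0.1254]), ([178.2, 169.6], 0.81, [0.3692, -0.2335]), ([244.8, 172.0], 0.79, [0.4577, -0.2467]), ([294.8, 147.2], 0.77, [0.5278, -0.2215]), ([289.4, 219.6], 0.72, [0.5103, -0.3213])]
rest [([294.0, 145.0], 0.97, [0.5282, -0.2223])]
thimble [([190.6, 49.6], 0.71, [0.4087, -0.0878])]
entry []
mouth []
socket []
```

```bash
cat > d.py <<'E'
from h import *
import sys
np.set_printoptions(precision=4,suppress=True)
D=np.load(sys.argv[1]+'.npz');im,K,T=D['im'],D['K'],D['T']
a,b=[0.5402,-0.1254,.037],[0.5103,-0.3213,.037]
hsv=cv2.cvtColor(im,cv2.COLOR_RGB2HSV)
ua,ub=proj(K,T,a),proj(K,T,b);print(ua,ub)
for t in (0.1,.25,.4,.6,.75,.9):
    p=ua+(ub-ua)*t;r=int(round(p[1]));c=int(p[0])
    print(r,c,hsv[r,c-14:c+15:2].tolist())
save(sys.argv[1]+'c',cv2.resize(im[30:250,150:400],None,fx=2.6,fy=2.6,interpolation=cv2.INTER_CUBIC))
E
python3 d.py w1
```

```text
[297.2368  65.7681] [289.3678 219.6235]
81 296 [[17, 138, 179], [18, 138, 177], [17, 138, 178], [17, 137, 173], [17, 139, 169], [15, 152, 89], [12, 185, 73], [12, 184, 101], [12, 182, 118], [12, 184, 126], [12, 185, 131], [12, 183, 124], [14, 158, 134], [17, 138, 178], [17, 137, 180]]
104 295 [[16, 136, 88], [16, 138, 85], [17, 140, 84], [16, 138, 83], [16, 140, 80], [13, 170, 60], [12, 181, 83], [12, 183, 106], [12, 182, 122], [12, 181, 128], [12, 184, 130], [12, 180, 123], [16, 146, 148], [17, 138, 174], [17, 137, 182]]
127 294 [[16, 140, 124], [16, 140, 126], [17, 140, 126], [16, 139, 117], [16, 142, 86], [13, 174, 63], [12, 183, 92], [12, 183, 114], [12, 184, 129], [12, 184, 132], [12, 182, 129], [13, 173, 125], [17, 142, 153], [17, 138, 164], [17, 137, 167]]
158 292 [[17, 139, 108], [16, 140, 84], [16, 140, 82], [17, 139, 79], [16, 141, 76], [12, 170, 66], [12, 184, 94], [12, 182, 119], [12, 184, 133], [12, 182, 136], [12, 184, 130], [13, 169, 133], [17, 139, 182], [17, 137, 179], [17, 138, 172]]
181 291 [[17, 139, 79], [16, 141, 78], [16, 142, 77], [16, 139, 81], [16, 141, 76], [12, 176, 74], [12, 184, 104], [12, 182, 126], [12, 183, 138], [12, 182, 137], [12, 182, 123], [15, 157, 133], [17, 138, 178], [17, 138, 172], [17, 137, 169]]
204 290 [[16, 139, 81], [17, 139, 79], [16, 134, 78], [16, 138, 72], [17, 148, 69], [12, 183, 81], [12, 181, 114], [12, 184, 132], [12, 184, 140], [12, 183, 135], [12, 181, 120], [16, 145, 162], [17, 138, 185], [17, 138, 181], [17, 137, 177]]
```

View pics/w1c.png

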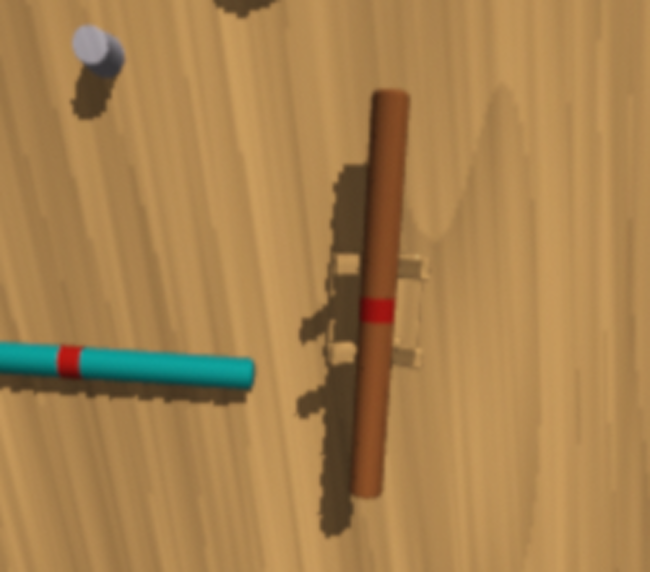

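The crop shows the brown wooden dowel with its red band at (293,150) in the full frame, lying across both forks of the pine rest. The teal rod's tip is left of it at (247,173) and the thimble is at (188,50). I choose the brown dowel.

```bash
cat >> h.py <<'E'
def dowel(im,K,T,near,z=.037,rad=.13):
    h=cv2.cvtColor(im,cv2.COLOR_RGB2HSV).astype(int)
    m=(((h[...,0]<=13)|(h[...,0]>=172))&(h[...,1]>=160)).astype(np.uint8)
    m=cv2.morphologyEx(m,cv2.MORPH_OPEN,np.ones((3,3),np.uint8))
    n,l,st,_=cv2.connectedComponentsWithStats(m)
    best=max(range(1,n),key=lambda i:st[i,4]*(np.linalg.norm(onz(K,T,np.argwhere(l==i).mean(0)[::-1],z)[:2]-near)<rad))
    v,u=np.nonzero(l==best);uv=np.c_[u,v,np.ones(len(u))]
    d=uv@np.linalg.inv(K).T@T[:3,:3].T;p=(T[:3,3]+d*((z-T[2,3])/d[:,2])[:,None])[:,:2]
    c=p.mean(0);w,V=np.linalg.eigh(np.cov(p.T));a=V[:,1]*np.sign(V[1,1]);t=(p-c)@a;s=(p-c)@V[:,0]
    red=(h[v,u,0]>=172)|(h[v,u,0]<=4)
    return dict(c=c,yaw=np.arctan2(a[1],a[0]),ends=(c+a*t.min(),c+a*t.max()),L=np.ptp(t),W=np.ptp(s),band=p[red].mean(0) if red.sum()>5 else None)
E
cat > e.py <<'E'
from h import *
import sys
np.set_printoptions(precision=4,suppress=True)
D=np.load(sys.argv[1]+'.npz')
print(dowel(D['im'],D['K'],D['T'],np.array([.525,-.222])))
E
python3 e.py w1
```

```text
{'c': array([ 0.5286, -0.2158]), 'yaw': np.float64(1.4063155790277913), 'ends': (array([ 0.511 , -0.3222]), array([ 0.5437, -0.1247])), 'L': np.float64(0.200167079554677), 'W': np.float64(0.017937186997550144), 'band': array([ 0.5272, -0.2238])}
```

Request:
{"fn": "apply_moves", "kwargs": {"steps": [[-0.4, 0.2, 2, 0.01], [-0.8, 0.4, 5, 0.02], [-1.2, 0.6, 8, 0.03], [-1.6, 0.9, 11, 0.04], [-2, 1.2, 14, 0.05], [-2.3, 1.4, 15, 0.053], [-2.3, 1.4, 15.5, 0.053], [-2.3, 1.4, 16, 0.053], [-2.3, 1.4, 16, 0.053], [-2.3, 1.4, 16, 0.053]], "claw": 0.4}}

```text
clock: 3.82
position: [0.517, -0.2845, 0.1206]
tool_rot: [3.14, 0.0, 1.401]
force: [0.1, 0.0, -0.0]
grip_width: 0.0512
```

```bash
python3 c.py w2 dowel_a:0.037,rest:0; python3 e.py w2; python3 - <<'E'
from h import *
a,b=np.load('w1.npz'),np.load('w2.npz')
for n,z in (('w1',a),('w2',b)):
    h=cv2.cvtColor(z['im'],cv2.COLOR_RGB2HSV).astype(int);m=((h[...,0]>=172)|(h[...,0]<=4))&(h[...,1]>170)
    v,u=np.nonzero(m);print(n,len(u),u.mean(),v.mean(),u.min(),u.max())
E
```

```text
3.8167 [ 0.517  -0.2845  0.1206] [3.1401 0.0005 1.4008] 0.05115950206936705 F [ 0.1  0.  -0. ]
cam [ 0.5298 -0.2069  0.2634] fwd [-0.0508 -0.3029 -0.9517] right [ 0.9856 -0.169   0.0012] f 289.14082050585955
dowel_a [([282.7, 257.9], 0.87, [0.5112, -0.3235]), ([283.0, 137.6], 0.66, [0.5285, -0.2231]), ([203.8, 180.4], 0.64, [0.4607, -0.2451]), ([98.2, 184.6], 0.58, [0.3766, -0.2342])]
rest [([280.5, 137.4], 0.97, [0.5261, -0.2251])]
{'c': array([ 0.5286, -0.2167]), 'yaw': np.float64(1.4071264583257168), 'ends': (array([ 0.5108, -0.3245]), array([ 0.5421, -0.1347])), 'L': np.float64(0.1924480251226121), 'W': np.float64(0.01782633706290375), 'band': array([ 0.5273, -0.2235])}
w1 188 244.06382978723406 157.45212765957447 172 300
w2 588 205.8639455782313 156.35374149659864 86 292
```

Request:
{"fn": "apply_moves", "kwargs": {"steps": [[0, 0, 2.5, -0.005], [0, 0, 5, -0.005], [0, 0, 7, -0.005], [0, 0, 8.5, -0.005], [0, 0, 9.5, -0.005], [0, 0, 10.1, -0.005], [0, 0, 10.3, -0.005], [0, 0, 10.3, -0.005], [0, 0, 10.3, -0.005], [0, 0, 10.3, -0.005]]}}

```text
clock: 4.8
position: [0.5169, -0.2846, 0.0172]
tool_rot: [3.14, 0.0, 1.406]
force: [0.0, -0.1, -1.3]
grip_width: 0.051
```

Request:
{"fn": "apply_moves", "kwargs": {"steps": [[0, 0, 0, 0], [0, 0, 0, 0], [0, 0, 0, 0], [0, 0, 0, 0], [0, 0, 0, 0], [0, 0, 0, 0], [0, 0, 0, 0], [0, 0, 0, 0], [0, 0, 0, 0], [0, 0, 0, 0]], "claw": 1, "force": 70}}

```text
clock: 5.63
position: [0.5168, -0.2844, 0.0165]
tool_rot: [3.141, 0.0, 1.406]
force: [3.5, -1.0, 4.4]
grip_width: 0.0163
```

Request:
{"fn": "apply_moves", "kwargs": {"steps": [[0, 0, -0.5, 0], [0, 0, -1.5, 0], [0, 0, -3, 0], [0, 0, -5, 0], [0, 0, -8, 0], [0.5, 0, -11, 0], [2, -0.5, -14, 0], [4, -1.5, -17, 0], [6.5, -2.5, -20, 0], [9.5, -3.5, -22, 0]]}}

```text
clock: 6.47
position: [0.4968, -0.1847, 0.2393]
tool_rot: [3.14, 0.001, 1.404]
force: [1.9, 0.5, -0.1]
grip_width: 0.0161
```

Request:
{"fn": "apply_moves", "kwargs": {"steps": [[3.5, -1, -2, 0], [7, -2, -4, 0], [10.5, -3.5, -6, 0], [14, -5, -6.3, 0], [17.5, -6.2, -6.3, 0], [20, -7, -6.3, 0], [22, -7.4, -6.3, 0], [22.5, -7.6, -6.3, 0], [22.5, -7.6, -6.3, 0], [22.5, -7.6, -6.3, 0]]}}

```text
clock: 7.3
position: [0.4592, 0.0489, 0.2995]
tool_rot: [-3.141, 0.001, 1.406]
force: [-1.1, 0.2, -0.1]
grip_width: 0.016
```

```bash
python3 c.py w3 entry:0.09,mouth:0.09,socket:0,tray:0,rest:0
```

```text
7.3 [0.4592 0.0489 0.2995] [-3.1413  0.0007  1.4058] 0.015951179165342434 F [-1.1  0.2 -0.1]
cam [0.472  0.1265 0.4423] fwd [-0.051  -0.303  -0.9516] right [ 0.9864 -0.1641 -0.0006] f 289.14082050585955
entry [([347.8, 190.7], 0.9, [0.5391, 0.0241])]
mouth [([345.7, 107.8], 0.74, [0.546, 0.1225])]
socket [([330.3, 144.0], 0.82, [0.5372, 0.0742])]
tray [([169.7, 59.5], 0.79, [0.3318, 0.224]), ([329.4, 52.6], 0.78, [0.5498, 0.1964])]
rest [([342.1, 313.9], 0.47, [0.5242, -0.231]), ([346.8, 193.1], 0.21, [0.5543, -0.0057])]
```

View pics/w3.png

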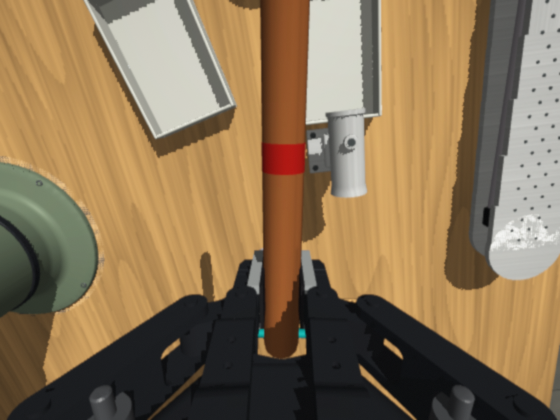

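The view shows the sleeve right of the held dowel, with the flare at (348,191), the mouth at (346,110) and the good tray beyond it. The dowel is held straight, with its band at (283,158). I take a second view from the other side.

Request:
{"fn": "apply_moves", "kwargs": {"steps": [[0.3, 1.5, 0, -0.02], [0.6, 4, 0, -0.04], [1.2, 8, 0, -0.06], [2, 12, 0, -0.08], [2.4, 14.5, 0, -0.095], [2.6, 15.8, 0, -0.095], [2.6, 15.8, 0, -0.095], [2.6, 15.8, 0, -0.095], [2.6, 15.8, 0, -0.095], [2.6, 15.8, 0, -0.095]]}}

```text
clock: 8.43
position: [0.6191, 0.0491, 0.2996]
tool_rot: [3.141, 0.0, 1.501]
force: [0.3, 0.0, 0.2]
grip_width: 0.0159
```

```bash
python3 c.py w4 entry:0.09,mouth:0.09,socket:0,tray:0; cat > g.py <<'E'
from h import *
np.set_printoptions(precision=4,suppress=True)
for n in ('w3','w4'):
    D=np.load(n+'.npz');im,K,T=D['im'],D['K'],D['T']
    e,m=proj(K,T,[.539,.024,.09]),proj(K,T,[.546,.1225,.09]);print(n,e,m)
    g=cv2.cvtColor(im,cv2.COLOR_RGB2HSV)
    for t in (.3,.4,.75,.85):   # sleeve edges along rows
        p=e+(m-e)*t;r=int(round(p[1]));c=int(p[0])
        print(r,c-26,g[r,c-26:c+27,1].tolist())
D=np.load('w4.npz');save('w4v',D['im'])
E
python3 g.py
```

```text
8.4333 [0.6191 0.0491 0.2996] [3.1415 0.0003 1.5007] 0.0158956246373685 F [0.3 0.  0.2]
cam [0.6244 0.1275 0.4424] fwd [-0.0216 -0.3061 -0.9518] right [ 0.9976 -0.0699 -0.0002] f 289.14082050585955
entry [([221.3, 208.1], 0.72, [0.5396, 0.0204])]
mouth [([214.2, 121.4], 0.79, [0.5455, 0.1264]), ([223.9, 67.8], 0.42, [0.5643, 0.1821])]
socket [([229.5, 152.1], 0.55, [0.5422, 0.0804])]
tray [([224.0, 66.4], 0.8, [0.5493, 0.1977]), ([64.5, 56.5], 0.77, [0.3322, 0.2253])]
w3 [347.7155 190.7863] [345.684  107.8363]
166 321 [5, 8, 5, 8, 3, 9, 8, 8, 9, 6, 7, 7, 6, 8, 8, 7, 6, 6, 8, 5, 5, 5, 8, 8, 6, 4, 4, 7, 7, 5, 5, 5, 5, 5, 6, 5, 5, 6, 5, 5, 6, 5, 7, 33, 104, 133, 134, 133, 132, 134, 134, 134, 134]
158 320 [5, 5, 5, 8, 6, 6, 6, 5, 5, 6, 7, 7, 10, 6, 5, 7, 7, 6, 8, 7, 7, 7, 6, 6, 6, 6, 4, 6, 7, 5, 5, 7, 5, 6, 6, 4, 5, 6, 5, 6, 6, 5, 7, 15, 55, 113, 134, 134, 135, 134, 134, 133, 134]
129 320 [29, 29, 26, 18, 13, 10, 10, 11, 9, 10, 10, 9, 6, 8, 5, 7, 6, 8, 7, 7, 8, 7, 6, 6, 6, 6, 7, 7, 7, 7, 5, 5, 7, 6, 5, 5, 6, 6, 8, 5, 6, 5, 7, 14, 65, 130, 139, 139, 134, 132, 133, 133, 132]
120 319 [14, 1
[... 288 characters left out ...]
 6, 6, 5, 8, 6, 6, 6, 6, 5, 5, 7, 7, 5, 6, 6, 6, 6, 5, 5, 5, 5, 6, 6, 7, 5, 5, 5, 6, 5, 6, 7, 7, 8, 7, 8, 7, 6, 7, 8, 7, 6]
173 192 [136, 137, 139, 139, 139, 135, 137, 134, 108, 39, 7, 8, 8, 7, 7, 8, 6, 6, 7, 6, 7, 5, 5, 5, 7, 6, 5, 6, 5, 6, 5, 5, 5, 5, 5, 5, 5, 5, 6, 6, 6, 5, 5, 6, 5, 5, 6, 5, 5, 6, 5, 5, 7]
145 190 [138, 138, 137, 139, 138, 139, 135, 111, 47, 10, 7, 8, 7, 7, 7, 8, 6, 6, 7, 6, 5, 5, 7, 5, 5, 5, 5, 5, 5, 6, 5, 5, 6, 5, 5, 5, 7, 7, 6, 6, 6, 5, 7, 6, 6, 8, 6, 8, 6, 5, 5, 5, 5]
137 189 [114, 122, 122, 124, 124, 121, 122, 104, 58, 17, 7, 8, 6, 7, 7, 7, 6, 6, 7, 6, 6, 5, 5, 7, 5, 5, 5, 5, 5, 5, 5, 6, 6, 7, 5, 7, 7, 5, 6, 6, 6, 8, 7, 18, 81, 132, 135, 135, 137, 137, 137, 137, 136]
```

View pics/w4.png

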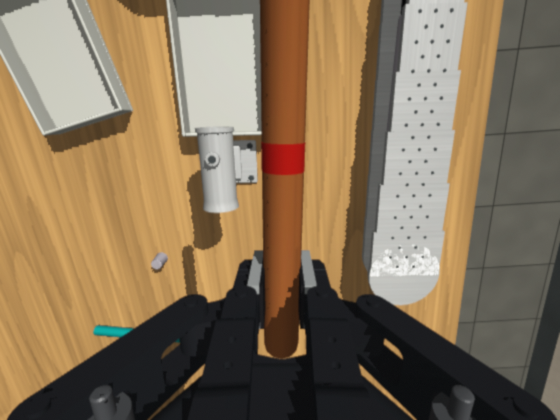

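```bash
cat > g.py <<'E'
from h import *
from scipy.optimize import least_squares
np.set_printoptions(precision=4,suppress=True)
rays=[]
for n,sg in (('w3',1),('w4',-1)):
    D=np.load(n+'.npz');im,K,T=D['im'],D['K'],D['T']
    e,m=proj(K,T,[.539,.024,.09]),proj(K,T,[.546,.1225,.09])
    S=cv2.cvtColor(im,cv2.COLOR_RGB2HSV)[...,1].astype(float)
    for r in range(int(m[1]+12),int(e[1]-18)):
        c=int(e[0]+(m[0]-e[0])*(r-e[1])/(m[1]-e[1]));row=S[r]
        k=c+sg*5
        while row[k]<70:k+=sg
        u=k-sg*(row[k]-70)/(row[k]-row[k-sg]); rays.append((sg,r,u)+ray(K,T,(u,r)))
def res(p):
    a=np.array([np.cos(p[2]),np.sin(p[2]),0]);P=np.array([p[0],.075,p[1]]);o=[]
    for sg,r,u,O,d in rays:
        n=np.cross(a,d);n/=np.linalg.norm(n);o.append((abs(n@(P-O))-.0205)*1e3)
    return o
f=least_squares(res,[.543,.09,1.5],loss='soft_l1',f_scale=.3);print('x at y=.075',f.x,'rms',np.std(res(f.x)),len(rays))
for n,ue,um in (('w3',(347.8,190.7),(345.7,107.8)),('w4',(221.3,208.1),(214.2,121.4))): pass
L=[np.load(n+'.npz') for n in('w3','w4')]
for nm,us in(('entry',((347.8,190.7),(221.3,208.1))),('mouth',((345.7,107.8),(214.2,121.4)))):
    print(nm,tri(*[ray(D['K'],D['T'],u) for D,u in zip(L,us)]))
# tray rim edges: right in w3, (z=.032)
D=L[0];K,T=D['K'],D['T'];a,b=onz(K,T,(380,10),.032),onz(K,T,(380,105),.032);print('tray edge yaw',np.arctan2(*(a-b)[[1,0]]),a,b)
for n,D in zip(('w3','w4'),L): print(n,dowel(D['im'],D['K'],D['T'],np.array([.53,.1]),z=.32,rad=.3))
E
python3 g.py
```

```text
x at y=.075 [0.5422 0.0904 1.513 ] rms 1.5727492994220693 104
entry (array([0.5395, 0.0219, 0.089 ]), [0.0017986059975129915, 0.0017986059975129874])
mouth (array([0.5458, 0.1245, 0.0913]), [0.0019454458446267165, 0.0019454458446267482])
tray edge yaw 1.5102745448288812 [0.6104 0.2274 0.032 ] [0.6038 0.1179 0.032 ]
w3 {'c': array([0.4684, 0.1021]), 'yaw': np.float64(1.3965215028616988), 'ends': (array([0.4514, 0.0057]), array([0.4795, 0.1654])), 'L': np.float64(0.16210897471345426), 'W': np.float64(0.01822991063275322), 'band': array([0.4698, 0.1092])}
w4 {'c': array([0.6232, 0.1031]), 'yaw': np.float64(1.4909944055911746), 'ends': (array([0.6153, 0.0053]), array([0.6283, 0.1671])), 'L': np.float64(0.1622442707838601), 'W': np.float64(0.01823837885522094), 'band': array([0.6237, 0.1102])}
```

Request:
{"fn": "apply_moves", "kwargs": {"steps": [[-2, -0.5, 0, 0], [-5.5, -1.5, 0, -0.01], [-9, -3, 0, -0.02], [-12.5, -4.5, 0, -0.02], [-16, -6, 0, -0.02], [-19, -7, 1, -0.02], [-21.2, -7.6, 3, -0.02], [-21.6, -7.6, 6, -0.02], [-21.6, -7.6, 9, -0.02], [-21.6, -7.6, 12, -0.02]]}}

```text
clock: 9.52
position: [0.5285, -0.1616, 0.1785]
tool_rot: [3.141, 0.0, 1.519]
force: [0.4, 0.4, -1.5]
grip_width: 0.0162
```

Request:
{"fn": "apply_moves", "kwargs": {"steps": [[0, 0, 3, 0], [0, 0, 6, 0], [0, 0, 8.5, 0], [0, 0, 10, 0], [0, 0, 10.8, 0], [0, 0, 11, 0], [0, 0, 11, 0], [0, 0, 11, 0], [0, 0, 11, 0], [0, 0, 11, 0]]}}

```text
clock: 10.35
position: [0.5292, -0.1611, 0.0702]
tool_rot: [3.14, 0.0, 1.521]
force: [0.2, 0.8, -0.4]
grip_width: 0.0161
```

```bash
cat > k.py <<'E'
from h import *
np.set_printoptions(precision=4,suppress=True)
s=telemetry.observe();print(s['clock'],s['position'],s['tool_rot'],s['grip_width'],s['force'])
tp=np.array(s['position']);yaw=s['tool_rot'][2]-.0095
tip=tp+.161*np.array([np.cos(yaw),np.sin(yaw),0])+[0,0,.0205];print('model tip',tip)
R={}
for c in('scene','top'):
    im,K,T=grab(c);np.savez(c+'1',K=K,T=T,im=im)
    R[c]=(K,T)
    print(c,'proj tip',proj(K,T,tip),'entry',proj(K,T,[.5392,.0243,.09]),[(np.round(b['uv'],1).tolist(),round(b['score'],2)) for n in('dowel_a','entry') for b in cams.pinpoint(c,n)])
    u=proj(K,T,[.535,-.03,.09]).astype(int);cr=im[u[1]-55:u[1]+55,u[0]-75:u[0]+75];save(c+'1c',cv2.resize(cr,None,fx=2.6,fy=4 if 0 else 2.6,interpolation=cv2.INTER_CUBIC));print('crop origin',u-[75,55])
a=cv2.imread('pics/scene1c.png');b=cv2.imread('pics/top1c.png');cv2.imwrite('pics/both1.png',np.hstack([a,b]))
im,K,T=grab('wrist');print(dowel(im,K,T,tp[:2],z=.09,rad=.3))
E
python3 k.py
```

```text
10.35 [ 0.5292 -0.1611  0.0702] [3.1402 0.0004 1.5206] 0.016129925696025497 [ 0.2141  0.8015 -0.3865]
model tip [ 0.5388 -0.0004  0.0907]
scene proj tip [264.6316 215.2858] entry [270.1055 210.3124] [([208.1, 262.9], 0.72), ([170.0, 298.1], 0.68), ([115.7, 258.2], 0.61), ([263.2, 215.3], 0.6), ([141.7, 278.0], 0.58), ([239.9, 235.6], 0.54), ([269.4, 208.8], 0.85)]
crop origin [181 166]
top proj tip [292.2652 224.7465] entry [282.8939 224.4708] [([378.0, 296.1], 0.89), ([381.6, 258.8], 0.74), ([368.9, 330.1], 0.73), ([330.1, 227.3], 0.66), ([283.4, 223.7], 0.8)]
crop origin [228 171]
{'c': array([ 0.5317, -0.1067]), 'yaw': np.float64(1.5115113846294408), 'ends': (array([ 0.5259, -0.2046]), array([ 0.5355, -0.0428])), 'L': np.float64(0.16203197422759738), 'W': np.float64(0.01824342508976566), 'band': array([ 0.5321, -0.0997])}
```

View pics/both1.png

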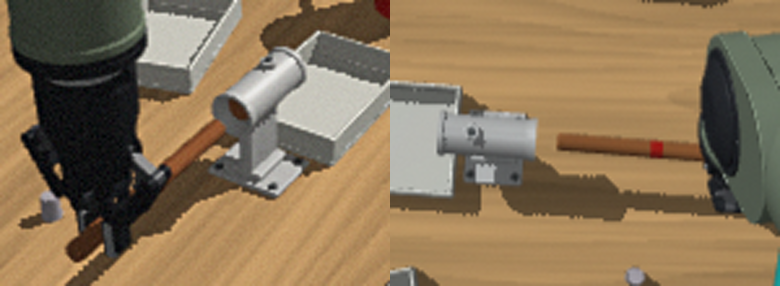

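```bash
cat > m.py <<'E'
from h import *
np.set_printoptions(precision=2,suppress=True,linewidth=200)
D=np.load('top1.npz');im,K,T=D['im'],D['K'],D['T']
h=cv2.cvtColor(im,cv2.COLOR_RGB2HSV).astype(int)
for c in (256,260,266,270,274,278,282):
    print(c,'S rows 210..236',h[210:237,c,1].tolist())
for c in (294,298,302,308,314,322,326):
    m=[r for r in range(218,236) if (h[r,c,0]<=13 or h[r,c,0]>172) and h[r,c,1]>=155];print(c,m[0],m[-1],h[m[0]-1:m[-1]+2,c,1].tolist())
E
python3 m.py
```

```text
256 S rows 210..236 [118, 115, 120, 118, 115, 4, 3, 2, 3, 3, 4, 4, 3, 3, 2, 6, 4, 2, 8, 3, 25, 86, 100, 96, 70, 65, 40]
260 S rows 210..236 [120, 116, 120, 40, 4, 5, 5, 0, 3, 3, 7, 14, 21, 6, 2, 8, 6, 2, 5, 3, 3, 6, 4, 5, 5, 3, 5]
266 S rows 210..236 [122, 119, 121, 82, 8, 3, 5, 3, 3, 4, 3, 4, 1, 1, 6, 5, 6, 6, 2, 3, 6, 12, 6, 6, 3, 3, 6]
270 S rows 210..236 [120, 122, 121, 112, 8, 4, 3, 5, 5, 4, 4, 3, 6, 4, 3, 2, 4, 2, 2, 8, 6, 6, 8, 6, 8, 5, 5]
274 S rows 210..236 [120, 120, 120, 120, 44, 0, 5, 3, 0, 1, 3, 4, 4, 3, 3, 2, 2, 6, 2, 0, 0, 3, 8, 3, 0, 5, 5]
278 S rows 210..236 [120, 121, 120, 119, 71, 6, 7, 3, 3, 3, 4, 3, 3, 3, 4, 3, 5, 6, 6, 5, 5, 3, 8, 8, 3, 5, 8]
282 S rows 210..236 [118, 120, 120, 121, 119, 119, 75, 8, 1, 4, 1, 3, 3, 4, 3, 3, 5, 5, 2, 4, 2, 5, 6, 92, 114, 117, 120]
294 223 228 [141, 163, 163, 164, 172, 155, 161, 121]
298 223 227 [130, 158, 160, 160, 165, 162, 164]
302 224 228 [152, 162, 165, 164, 168, 163, 133]
308 224 229 [139, 160, 165, 165, 163, 164, 169, 120]
314 225 229 [149, 165, 165, 165, 162, 158, 133]
322 225 230 [139, 163, 162, 165, 163, 165, 164, 122]
326 226 230 [151, 166, 162, 164, 162, 162, 131]
```

The scene crop (left half) shows the tip just short of the flare, roughly in line with it. In the top crop (right half) the dowel may sit about 1–2 px to −x of the sleeve axis. I zoom in with the predicted axis drawn on.

```bash
python3 - <<'E'
from h import *
o=[]
for c,(x0,y0) in(('scene',(235,185)),('top',(245,200))):
    D=np.load(c+'1.npz');im,K,T=D['im'],D['K'],D['T'];s=7
    cr=cv2.resize(im[y0:y0+50,x0:x0+56],None,fx=s,fy=s,interpolation=cv2.INTER_NEAREST)
    q=lambda y:tuple(int(v) for v in ((proj(K,T,[.5422+(y-.075)*.06,y,.09])-[x0,y0]+.5)*s))
    cv2.line(cr,q(-.06),q(.0243),(0,255,0),1)
    a=[ (np.array(proj(K,T,[.5392+.0225*np.cos(t),.0243-.0013*np.cos(t),.09+.0225*np.sin(t)]))-[x0,y0]+.5)*s for t in np.linspace(0,6.28,40)]
    cv2.polylines(cr,[np.int32(a)],True,(255,0,255),1);o.append(cr)
save('zoom1',np.hstack(o))
E
```

```text
(no output)
```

View pics/zoom1.png

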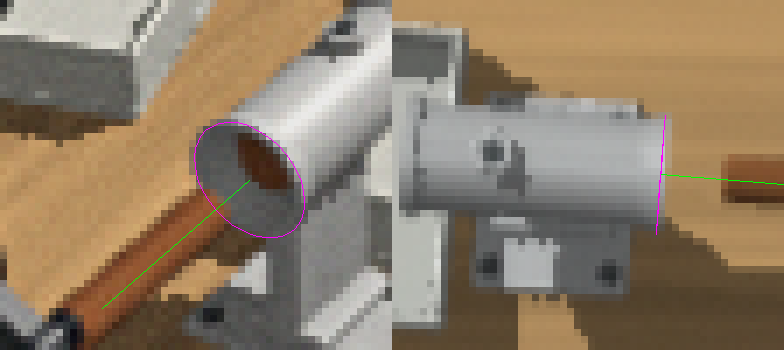

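```bash
python3 - <<'E'
from h import *
D=np.load('top1.npz');h=cv2.cvtColor(D['im'],cv2.COLOR_RGB2HSV).astype(int)
print('cols 272..285');
for r in range(211,237): print(r,' '.join('%3d/%3d'%(h[r,c,1],h[r,c,2]) for c in range(272,286)))
E
```

```text
cols 272..285
211 121/179 122/178 120/176 120/176 120/176 120/176 121/177 122/176 122/176 118/177 120/176 122/176 120/176 120/176
212 122/174 121/175 120/174 121/175 120/174 120/174 120/174 120/174 122/174 119/175 120/174 122/174 120/174 120/174
213 119/172 119/172 120/172 119/172 120/172 118/171 119/171 119/170 122/170 121/171 121/171 119/171 119/171 122/171
214   9/189  15/187  44/170  47/170  45/170  47/167  71/169  71/173 110/148 119/170 119/171 119/170 118/169 118/169
215   4/184   4/181   0/168   3/172   3/171   3/155   6/170   7/181  63/106 119/169 119/172 120/172 117/172 117/172
216   2/160   5/159   5/157   5/158   6/139   9/119   7/137   5/156  20/101  70/127  75/157  53/155  72/162 115/168
217   2/161   2/161   3/160   3/161   5/155   3/151   3/152   3/155   2/149   2/154   8/163   5/163  32/165 112/168
218   5/168   5/168   0/166   3/167   5/167   3/165   3/165   3/163   2/166   3/171   1/174   3/174  47/170 114/168
219   3/173   3/173   1/171   3/173   1/171   3/171   3/171   3/171   3/174   3/177   4/181   4/181  51/174 114/170
220   3/177   4/177   3/177   6/177   3/17
[... 1229 characters left out ...]
/163
231   6/ 81   6/ 82   3/ 81   3/ 82   3/ 78  10/ 80   3/ 80   6/ 83   9/ 86   5/ 93   5/ 98  29/104 112/112 119/167
232   8/ 92   8/ 94   8/ 95   5/ 94   6/ 85   8/ 90   8/ 92  38/ 80  50/ 82  23/ 79   6/ 80  46/ 88 114/ 92 118/117
233   6/ 85   6/ 87   3/ 88   6/ 92   3/ 82   8/ 94   8/ 96  79/ 84 106/ 91  99/ 90  92/ 89 106/ 91 118/ 93 121/ 93
234   6/ 92   3/ 92   0/ 92   8/ 94   6/ 92   5/ 93   3/ 94  87/ 82 115/ 91 118/ 91 114/ 92 116/ 92 123/ 91 115/ 91
235   8/ 95   8/ 95   5/ 95   6/ 92   5/ 95   3/ 95   5/ 95 103/ 87 119/ 88 119/ 90 117/ 89 113/ 90 123/ 87 117/ 89
236   8/ 94   5/ 95   5/ 96   5/ 95   3/ 95   5/ 95   8/ 93 105/ 90 119/ 92 119/ 92 120/ 91 123/ 91 122/ 92 120/ 91
```

The metal rows in the top image, collar at 216.4–232.7, put the entry centre at row 224.5. That equals the extrapolated dowel axis, so the earlier offset was the foot plate showing above the sleeve. The dowel is aligned and I insert it.

Request:
{"fn": "apply_moves", "kwargs": {"steps": [[0.3, -0.03, 0.03, 0], [0.8, -0.06, 0.05, 0], [1.4, -0.08, 0.05, 0], [2, -0.08, 0.05, 0], [2.5, -0.08, 0.05, 0], [3, -0.07, 0.05, 0], [3.5, -0.07, 0.05, 0], [4, -0.06, 0.05, 0], [4, -0.06, 0.05, 0], [4, -0.06, 0.05, 0]]}}

```text
clock: 11.53
position: [0.5302, -0.1207, 0.0688]
tool_rot: [-3.142, 0.0, 1.521]
force: [-0.6, -0.4, -0.3]
grip_width: 0.0162
```

Request:
{"fn": "apply_moves", "kwargs": {"steps": [[0.4, 0, 0, 0], [0.9, 0.01, -0.03, 0], [1.4, 0.01, -0.03, 0], [1.9, 0.02, -0.03, 0], [2.4, 0.02, -0.03, 0], [2.9, 0.03, -0.03, 0], [3.4, 0.03, -0.03, 0], [3.9, 0.04, -0.03, 0], [4.3, 0.04, -0.03, 0], [4.5, 0.04, -0.03, 0]]}}

```text
clock: 12.37
position: [0.5325, -0.0772, 0.069]
tool_rot: [-3.141, 0.002, 1.52]
force: [-0.3, -12.2, -0.2]
grip_width: 0.016
```

Request:
{"fn": "apply_moves", "kwargs": {"steps": [[0.5, 0, 0, 0], [1, 0.01, 0, 0], [1.5, 0.01, 0, 0], [2, 0.02, 0, 0], [2.5, 0.02, 0, 0], [3, 0.03, 0, 0], [3.4, 0.03, 0, 0], [3.8, 0.04, 0, 0], [4.1, 0.04, 0, 0], [4.2, 0.04, 0, 0]]}}

```text
clock: 13.2
position: [0.5354, -0.0334, 0.0691]
tool_rot: [3.142, -0.0, 1.521]
force: [-0.3, -0.3, -0.8]
grip_width: 0.0159
```

```bash
cat > n.py <<'E'
from h import *
import sys
np.set_printoptions(precision=4,suppress=True)
s=telemetry.observe();print(s['clock'],s['position'],s['tool_rot'],s['force'])
o=[]
for c,(x0,y0) in(('scene',(240,160)),('top',(180,190))):
    im,K,T=grab(c);np.savez(c+sys.argv[1],K=K,T=T,im=im)
    print(c,[(n,np.round(b['uv'],1).tolist(),round(b['score'],2)) for n in('stub','mouth') for b in cams.pinpoint(c,n)][:6])
    h=cv2.cvtColor(im,cv2.COLOR_RGB2HSV);m=(h[...,0]>100)&(h[...,0]<130)&(h[...,1]>100)
    m[:150 if c=='scene' else 190]=0
    v,u=np.nonzero(m);print('blue px',len(u),u.mean() if len(u) else 0,v.mean() if len(u) else 0)
    o.append(cv2.resize(im[y0:y0+100,x0:x0+110],None,fx=3.6,fy=3.6,interpolation=cv2.INTER_CUBIC))
save('push'+sys.argv[1],np.hstack(o))
E
python3 n.py 2
```

```text
13.2 [ 0.5354 -0.0334  0.0691] [ 3.1416 -0.0002  1.5214] [-0.2731 -0.3411 -0.8072]
scene [('stub', [307.4, 197.0], 0.74), ('mouth', [293.4, 190.5], 0.73)]
blue px 290 281.13448275862066 193.53793103448277
top [('stub', [219.6, 221.3], 0.57), ('mouth', [245.5, 221.5], 0.83), ('mouth', [322.5, 277.1], 0.38)]
blue px 213 217.45070422535213 221.5211267605634
```

View pics/push2.png

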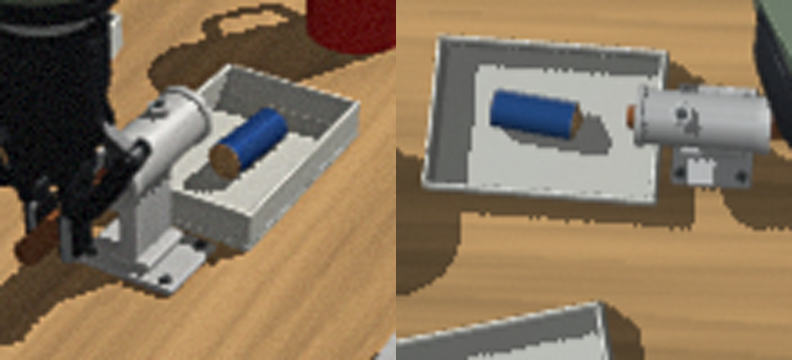

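The stub lies in the white tray, at (307,197) in the scene view and (219,221) in the top view, and the dowel tip just shows at the mouth. Now I retract straight out.

Request:
{"fn": "apply_moves", "kwargs": {"steps": [[-0.6, 0, 0, 0], [-1.8, -0.02, 0, 0], [-3.4, -0.03, 0, 0], [-5.2, -0.05, 0, 0], [-7, -0.07, 0, 0], [-8.8, -0.08, 0, 0], [-10.6, -0.1, 0, 0], [-12.4, -0.12, 0, 0], [-14, -0.13, 0, 0], [-15.2, -0.14, 0, 0]]}}

```text
clock: 14.33
position: [0.5255, -0.1887, 0.069]
tool_rot: [-3.141, 0.001, 1.519]
force: [0.6, -1.1, -0.6]
grip_width: 0.0161
```

Request:
{"fn": "apply_moves", "kwargs": {"steps": [[-0.5, 0, -0.5, 0], [-1.5, 0, -1.5, 0.02], [-3, 0, -2.5, 0.04], [-5, 0, -4, 0.06], [-7, 0, -5, 0.08], [-8.5, 0, -5, 0.1], [-9.5, 0, -5, 0.105], [-10, 0, -5, 0.105], [-10, 0, -5, 0.105], [-10, 0, -5, 0.105]]}}

```text
clock: 15.17
position: [0.5212, -0.2846, 0.1185]
tool_rot: [-3.141, -0.001, 1.417]
force: [0.5, 0.7, 0.5]
grip_width: 0.0165
```

```bash
cat > p.py <<'E'
from h import *
np.set_printoptions(precision=4,suppress=True)
s=telemetry.observe();print(s['clock'],s['position'],s['tool_rot'],s['force'])
im,K,T=grab('wrist');save('w5',im)
tp=np.array(s['position']);y=s['tool_rot'][2]
d=dowel(im,K,T,tp[:2],z=tp[2]+.0205,rad=.3);print(d)
b=d['band']-tp[:2];t=np.array([np.cos(y),np.sin(y)]);print('band along/lat',b@t,b@[t[1],-t[0]],'dyaw',d['yaw']-y)
print([(b['uv'],b['score'],onz(K,T,b['uv'],0)) for b in cams.pinpoint('wrist','rest')])
E
python3 p.py
```

```text
15.1667 [ 0.5212 -0.2846  0.1185] [-3.1407 -0.0009  1.4168] [0.4831 0.7026 0.5191]
{'c': array([ 0.5297, -0.2312]), 'yaw': np.float64(1.4084783882697651), 'ends': (array([ 0.5139, -0.3279]), array([ 0.5401, -0.1679])), 'L': np.float64(0.16208954175759277), 'W': np.float64(0.0182553077018428), 'band': array([ 0.5309, -0.2241])}
band along/lat 0.061263714111593266 0.0002100991324895725 dyaw -0.008279775453873928
[]
```

Request:
{"fn": "apply_moves", "kwargs": {"steps": [[0, -0.15, 1, 0], [0, -0.36, 2.5, 0], [0, -0.36, 4.5, 0], [0, -0.36, 6.2, 0], [0, -0.36, 7.5, 0], [0, -0.36, 8.5, 0], [0, -0.36, 9.2, 0], [0, -0.36, 9.7, 0], [0, -0.36, 10, 0], [0, -0.36, 10.1, 0]]}}

```text
clock: 16.1
position: [0.5179, -0.2851, 0.018]
tool_rot: [3.142, -0.0, 1.416]
force: [-0.0, 0.4, 0.1]
grip_width: 0.0161
```

Request:
{"fn": "apply_moves", "kwargs": {"steps": [[0, 0, 0, 0], [0, 0, 0, 0], [0, 0, 0, 0], [0, 0, 0, 0], [0, 0, 0, 0], [0, 0, 0, 0], [0, 0, 0, 0], [0, 0, 0, 0], [0, 0, 0, 0], [0, 0, 0, 0]]}}

```text
clock: 16.93
position: [0.5177, -0.2851, 0.0181]
tool_rot: [-3.142, -0.0, 1.416]
force: [0.3, 0.4, -0.8]
grip_width: 0.0158
```

Request:
{"fn": "apply_moves", "kwargs": {"steps": [[0, 0, 0.05, 0], [0, 0, 0.1, 0], [0, 0, 0.14, 0], [0, 0, 0.14, 0], [0, 0, 0.14, 0], [0, 0, 0.14, 0], [0, 0, 0.14, 0], [0, 0, 0.14, 0], [0, 0, 0.14, 0], [0, 0, 0.14, 0]]}}

```text
clock: 17.77
position: [0.5177, -0.2851, 0.0167]
tool_rot: [-3.142, -0.0, 1.416]
force: [-0.1, -0.8, 0.5]
grip_width: 0.0159
```

Request:
{"fn": "apply_moves", "kwargs": {"steps": [[0, 0, 0, 0], [0, 0, 0, 0], [0, 0, 0, 0], [0, 0, 0, 0], [0, 0, 0, 0], [0, 0, 0, 0], [0, 0, 0, 0], [0, 0, 0, 0], [0, 0, 0, 0], [0, 0, 0, 0]], "claw": 0.4}}

```text
clock: 18.6
position: [0.5178, -0.2851, 0.0167]
tool_rot: [-3.142, -0.0, 1.416]
force: [1.1, 0.3, 0.2]
grip_width: 0.0512
```

Request:
{"fn": "apply_moves", "kwargs": {"steps": [[0, 0, -0.5, 0], [0, 0, -1.5, 0], [0, 0, -3, 0], [0, 0, -5, 0], [0, 0, -7.5, 0], [0, 0, -10.5, 0], [0, 0, -13.5, 0], [0, 0, -16, 0], [0, 0, -18, 0], [0, 0, -19, 0]]}}

```text
clock: 19.43
position: [0.5185, -0.2854, 0.2103]
tool_rot: [3.138, 0.001, 1.416]
force: [0.0, -0.9, -0.2]
grip_width: 0.0513
```

```bash
python3 c.py w6 rest:0,dowel_a:0.037,thimble:0; python3 e.py w6; python3 n.py 3; python3 - <<'E'
from h import *
a=np.load('w6.npz')['im'];t=np.load('top3.npz')['im']
s=np.load('scene3.npz')['im']
save('final',np.hstack([cv2.resize(a[20:260,180:400],(370,403)),cv2.resize(s[90:350,100:377],(430,403))]))
E
```

```text
19.4333 [ 0.5185 -0.2854  0.2103] [3.1381 0.0012 1.4157] 0.05129004409153833 F [ 0.  -0.9 -0.2]
cam [ 0.5299 -0.2075  0.3531] fwd [-0.0445 -0.3046 -0.9515] right [ 0.988  -0.1543  0.0032] f 289.14082050585955
rest [([277.9, 130.9], 0.86, [0.5241, -0.2245])]
dowel_a [([139.4, 163.7], 0.9, [0.3698, -0.2336]), ([222.4, 164.0], 0.86, [0.4593, -0.2479]), ([279.7, 130.6], 0.83, [0.5267, -0.2227]), ([55.6, 163.4], 0.65, [0.2798, -0.2191]), ([279.5, 22.8], 0.64, [0.542, -0.1248])]
thimble [([144.6, 15.8], 0.59, [0.4038, -0.0869])]
{'c': array([ 0.5289, -0.2143]), 'yaw': np.float64(1.4073581952141858), 'ends': (array([ 0.5109, -0.3233]), array([ 0.5437, -0.1244])), 'L': np.float64(0.2016164637922637), 'W': np.float64(0.01806270792261442), 'band': array([ 0.5272, -0.2241])}
19.6333 [ 0.5173 -0.285   0.2062] [-3.141  -0.0001  1.4157] [0.7409 0.7646 0.127 ]
scene [('stub', [308.5, 197.3], 0.56), ('mouth', [297.2, 190.4], 0.6)]
blue px 360 222.20277777777778 195.725
top [('stub', [219.1, 224.8], 0.64), ('mouth', [247.9, 221.2], 0.63), ('mouth', [222.3, 224.0], 0.5)]
blue px 214 218.4018691588785 221.60280373831776
```

View pics/final.png

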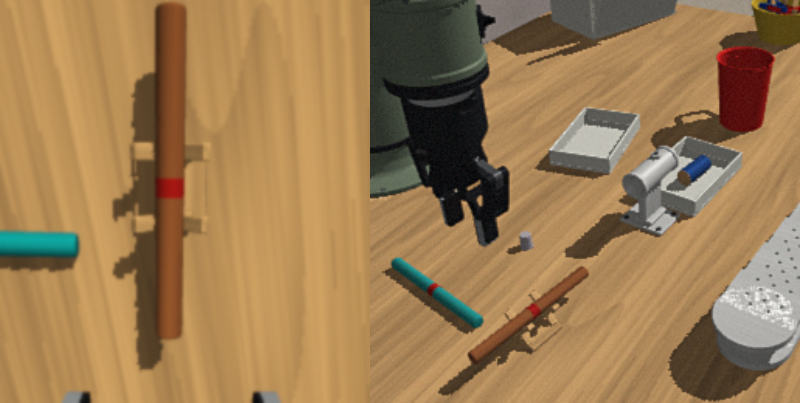

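The final view shows the dowel lying across both forks with its band at (280,131) in the wrist frame, and the stub in the tray at (308,197) in the scene frame. The thimble, jug and sleeve board are where they were, and the gripper is clear.

```bash
python3 -c "
from workcell import workorder;print(workorder.job_done())"
```

```text
the job is handed in; nothing more can be done
None
```

The job is done and handed in at about 19.6 s, well under the 53 s limit. I gripped the wooden dowel 61 mm behind its middle and pushed the stub out of the mouth into the far white tray. Then I drew the dowel straight back and laid it across both forks.

**Last checks:**
- **Dowel:** its middle is within 0.5 mm of its start pose and its yaw is 1.407, against 1.406 at the start. It measures 0.2016 m long at rest height.
- **Stub:** it lies in the tray in both the scene and top views, unmoved between the two looks.
- **Push:** the only push force I read was 12 N, at the end of a move, so the peak between readings is not known.
- **Bystanders:** the thimble, jug and sleeve board look untouched in the pictures. The thimble read about 5 mm different in x between the first and last wrist views. I put at least part of that down to assuming different heights (z = 0.01 and z = 0), and nothing came near it.

**What disagreed:** the top view first seemed to show the dowel 1–2 px off the sleeve axis. The pixel rows showed this was the foot plate's edge, and the insertion met no contact force. The 104 sleeve-edge rays fitted with 1.6 mm scatter, but the axis agreed with the entry and mouth points and the tray edge.

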